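# Re-rack the cut boards in reverse order for the edge bander

## Task

The four cut boards stand in cutting order in the full pull-out rack, and the edge bander wants the last one first: move them into the slots of the empty rack in reverse order, counted from the steel pull handles, so that the board nearest the full rack's handle ends up farthest from the empty rack's handle, and so on down the row. Stand each board upright on the floor of its slot, on the same edge as now and square between the pegs, with its middle over the middle of the rack's width. Knock no board over on the way.

Things in the scene. Friction and masses are not known exactly. Their poses are not given: they have to be found in the camera images.
- full_rack: Rack that holds the boards at the start: dark wooden rail 256 (x) x 100 (y) x 8 mm flat on the table, fixed; origin under its middle, z up. Steel pull handle on its -x end only, 154 mm out, under 20 mm high. Four slots in a row along x at -90 (next to the handle), -30, 30, 90 mm, y = 0: the four listed saddles. Slot floors 12 mm, peg tips 34 mm above the origin.
- empty_rack: Rack without boards at the start, same shape and fixed: handle on its -x end only, origin under its middle, z up, slots at x = -90 (next to the handle), -30, 30, 90 mm, y = 0. Slot: grey floor plate, top 12 mm above the origin, and four tapered pegs with tips at 34 mm, two on either side of the board at y = +-16 mm; 24 mm clear in x at the floor, 31 mm at the tips.
- board_138: White-faced chipboard part on edge, the longest: 18 mm thick (x), 138 mm long (y), 68 mm high (z). Under 0.2 kg. Origin at the middle of its lower edge, z up; x across the thickness (grip so, from above, near the upper edge), y along its length. Starts in a slot of the full rack, within 8 mm of the slot's middle; boards stand 60 mm apart.
- saddle_138: One of four identical slot pieces fixed on the full rack: grey plate 56 x 60 x 4 mm with four tapered pegs 22 mm high. Origin at the middle of its underside, axes as the rack's. It is the one in which board_138 stands at the start and it stays, so it marks that board's place in the row.
- board_105: White-faced chipboard part on edge, the second longest: 18 mm thick (x), 105 mm long (y), 62 mm high (z). Under 0.2 kg. Origin at the middle of its lower edge, z up; x across the thickness (grip so, from above, near the upper edge), y along its length. Starts in a slot of the full rack, within 8 mm of the slot's middle; boards stand 60 mm apart.
- saddle_105: One of four identical slot pieces fixed on the full rack: grey plate 56 x 60 x 4 mm with four tapered pegs 22 mm high. Origin at the middle of its underside, axes as the rack's. It is the one in which board_105 stands at the start and it stays, so it marks that board's place in the row.
- board_75: White-faced plywood part on edge, the second shortest: 18 mm thick (x), 75 mm long (y), 66 mm high (z). Under 0.2 kg. Origin at the middle of its lower edge, z up; x across the thickness (grip so, from above, near the upper edge), y along its length. Starts in a slot of the full rack, within 8 mm of the slot's middle; boards stand 60 mm apart.
- saddle_75: One of four identical slot pieces fixed on the full rack: grey plate 56 x 60 x 4 mm with four tapered pegs 22 mm high. Origin at the middle of its underside, axes as the rack's. It is the one in which board_75 stands at the start and it stays, so it marks that board's place in the row.
- board_45: White-faced chipboard part stood on end, the shortest: 18 mm thick (x), 45 mm long (y), 62 mm high (z). Under 0.2 kg. Origin at the middle of its lower edge, z up; x across the thickness (grip so, from above, near the upper edge), y along its length. Starts in a slot of the full rack, within 8 mm of the slot's middle; boards stand 60 mm apart.
- saddle_45: One of four identical slot pieces fixed on the full rack: grey plate 56 x 60 x 4 mm with four tapered pegs 22 mm high. Origin at the middle of its underside, axes as the rack's. It is the one in which board_45 stands at the start and it stays, so it marks that board's place in the row.
Mind the look-alikes: they are no part of the job. Leave any blue or pink look-alike of the board_45 alone.

How it is judged:
By the outcome, as a careful person would: the job done as asked, in the order asked, and still so for the second after the job is handed in, with the robot touching nothing.
It also fails if it takes over 120 s, if anything falls off the work surface, if the arm or the gripper's body presses on something with over 40 N, if the wrist force passes 120 N, or if a joint passes its speed limit or range.

## Robot

A 7-joint arm with a two-finger parallel gripper is mounted at the origin on a cart in front of the work surface, level with it; the furniture and walls round the work are solid. World frame = base frame: x ahead of the robot, y to its left, z up, the work surface at z = 0. Lengths are in m, angles in degrees, forces in N, time in s.
With the tool pointing down it reaches from about 0.4 to 0.925 m from the base axis. Payload 4.1 kg.
Tool frame: the origin (TCP) lies at the very end of the fingers, on their centre line; the grasp point (between the pads) lies ctrl.grasp_offset behind it (ctrl.grasp_offset is the distance from the TCP to the grasp point, in m); z points along the fingers, y is the line along which they close (so a half turn about z gives the same grasp; the last joint's range is limited). The gripper opens to 85 mm and grips with 20 to 120 N. Pads are 22 mm wide; open, the fingers measure 114 mm over their backs; the gripper's body (76 mm by 85 mm) begins 54 mm behind the grasp point. The pads swing forward as they close: fully open they stand 13 mm farther back than shut.
Start: joints at [58.327, 22.827, 2.584, 88.041, -1.071, 69.15, -2.905], TCP at [0.285, -0.584, 0.231] pointing down, gripper open.
Joint ranges: [-161.44, 161.44], [-28.35, 127.94], [-78.24, 83.42], [0, 140.83], [-78.03, 258.03], [13.02, 114.36], [-168.23, 168.23]. Speed limits (degrees/s): [147.25, 147.25, 180, 180, 180, 180, 180].

## Interface

Orientations are given as [roll, pitch, yaw] about the fixed x, y, z axes, in that order (R = Rz(yaw) Ry(pitch) Rx(roll)).
In Python, from cell import sensors, eyes, ticket, ctrl gives the robot as it stands.
- The arm moves only by the shell command python3 -m pendant 'ROWS' [FORCE]. ROWS is JSON, a list of rows, each a list of 5 numbers: the closure, from -1 (fully open) to 1 (shut), then the shift along the tool's x, y, z in mm, then the turn about the tool's z in rad. A call has 1 to 20 rows; each row shifts and turns the commanded pose from where the row before left it, along the tool's axes as they then stand; what a row does not reach is not made up. A row lasts 1/10 s, in which the tool goes at most 50 mm and 8.59 degrees, less where a joint would pass 70% of its speed; a pose out of reach is approached as far as the arm can. A call is refused whole if a number of a shift passes 50 or a number of a turn 0.15, either way. A call with a gripper value outside its range is refused whole. The fingers move at their own pace and stop on an object; FORCE is the grip in N (left out, the last holds). Time passes only in rows, so rows that do not move let the fingers close. It gives the time, the measured TCP pose, the force, the opening and the grip force at its end, in the units of the state.
- sensors.read_state(): the state, without advancing time (a new reading comes with each control period).
- eyes.read_camera(name): name is "scene" or "top" or "wrist"; returns a dict with "color" (480x640x3 uint8, red, green, blue), "fx", "fy", "cx", "cy" (pixels), "world_from_camera" (4x4, takes a point from camera to world coordinates). Camera axes: x right, y down, z forward; pixel columns grow to the right and rows downward; lengths in m; the calibration is good to about 2 mm. A picture is of the moment at which its call begins. There is no depth.
- ticket.sign_off(): hands the job in; it is judged then, once.
The state is a dict: "time_s": time; "joint_pos": joint angles; "dq": joint speeds; "joint_efforts": joint torques, N m; "position": TCP position; "tcp_rot": TCP orientation; "contact_force": force on the tool from outside, world axes, zero at the start; "wrist_torque": the same for the moment, N m; "gripper_width": finger opening in m; "grasp_force": force on a finger pad.
Only numpy, scipy, OpenCV 4.12 (cv2) and the standard library are available. Lean on these libraries where they do the work, as an engineer would, in place of code of your own. Each camera call takes 0.05 s, during which the arm holds its last target. There are 200 camera calls.

## Working session

There is one attempt and no reset: what is moved stays moved. The work goes in short steps, Python scripts to look and compute and a shell command to move; the robot and the scene stay as the last step left them, time stands still between calls to the robot, and variables do not carry over. Pictures are saved under pics/ and viewed, at most 15 in all, crops included, and the job is handed in when it is done.

```bash
mkdir -p pics; ls; python3 - <<'E'
from cell import sensors, eyes, ctrl
import cv2, numpy as np
s=sensors.read_state(); print(s, ctrl.grasp_offset)
for n in ("scene","top"):
    c=eyes.read_camera(n); cv2.imwrite(f"pics/{n}0.png",c["color"][...,::-1]); print(n,c["fx"],c["fy"],c["cx"],c["cy"],np.round(c["world_from_camera"],4).tolist())
E
```

```text
pics
{'time_s': 0.0, 'joint_pos': array([58.32775797, 22.87087352,  2.57990651, 88.11382812, -1.0717178 ,
       69.14841157, -2.90690643]), 'dq': array([ 0.11794391,  0.11795165,  0.01340425,  0.13228838,  0.00173849,
       -0.09434792,  0.00019831]), 'joint_efforts': array([-5.16391756e-04, -4.75121355e+01,  1.36469465e+00, -2.54216963e+01,
        1.15617772e-02,  9.50164598e-03,  8.86455581e-06]), 'position': array([ 0.28469283, -0.58364525,  0.23027781]), 'tcp_rot': array([-1.79891268e+02,  7.13931511e-03,  2.60045966e+01]), 'contact_force': array([-0.2644354 , -0.11555753,  0.0696363 ]), 'wrist_torque': array([-0.00943271, -0.03406852, -0.01565413]), 'grasp_force': 0.0, 'gripper_width': 0.08520288934220727} 0.0187
scene 441.6797845695438 441.6797845695438 320.8242297856168 239.12290919913187 [[-0.8785, -0.3721, 0.2997, 0.1546], [-0.4777, 0.6691, -0.5693, 0.4007], [0.0113, -0.6433, -0.7655, 0.7404], [0.0, 0.0, 0.0, 1.0]]
top 525.5509958845936 525.5509958845936 313.96589687840424 240.41828717371385 [[0.0118, -0.995, 0.0989, 0.3203], [-0.9999, -0.0115, 0.0031, -0.1212], [-0.0019, -0.0989, -0.9951, 1.0962], [0.0, 0.0, 0.0, 1.0]]
```

View pics/top0.png

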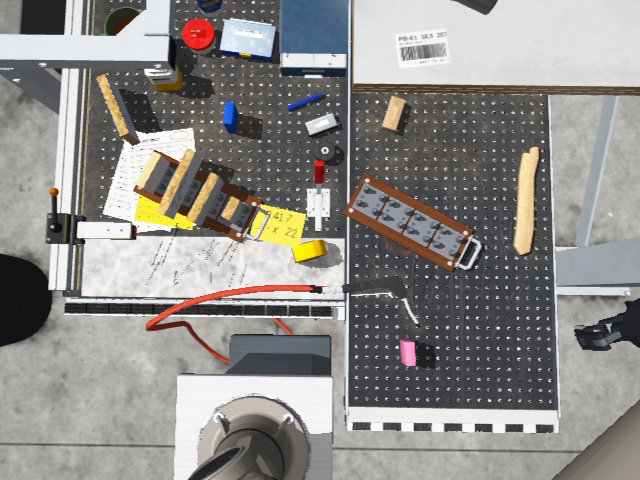

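View pics/scene0.png

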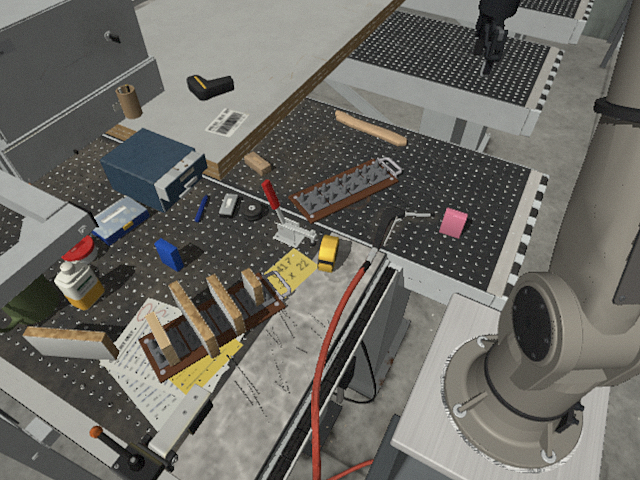

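The top view shows the full rack at about (200,195) with its handle at (258,222). The empty rack is at (412,222) with its handle at (470,252). The blue block at (230,117) and the pink one at (408,352) are look-alikes. The loose board at (118,108) and the offcut at (394,114) aren't part of the job either. A close crop comes next.

```bash
cat > h.py <<'E'
import numpy as np, cv2
from cell import eyes, sensors
def cam(n): return eyes.read_camera(n)
def px2w(c,u,v,z):
    T=np.array(c["world_from_camera"]); d=T[:3,:3]@np.array([(u-c["cx"])/c["fx"],(v-c["cy"])/c["fy"],1])
    return T[:3,3]+d*(z-T[2,3])/d[2]
def w2px(c,p):
    T=np.array(c["world_from_camera"]); q=T[:3,:3].T@(np.array(p)-T[:3,3])
    return q[0]/q[2]*c["fx"]+c["cx"], q[1]/q[2]*c["fy"]+c["cy"]
E
python3 - <<'E'
from h import *
c=cam("top"); im=c["color"][...,::-1]
a=cv2.resize(im[140:250,125:280],None,fx=5,fy=5,interpolation=cv2.INTER_CUBIC)
b=cv2.resize(im[165:280,335:490],None,fx=5,fy=5,interpolation=cv2.INTER_CUBIC)
cv2.imwrite("pics/full.png",a); cv2.imwrite("pics/empty.png",b)
E
```

```text
(no output)
```

View pics/full.png

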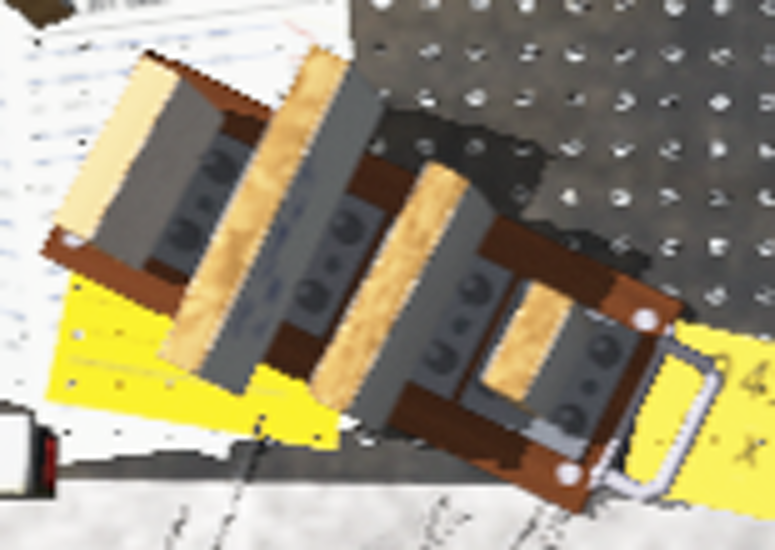

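View pics/empty.png

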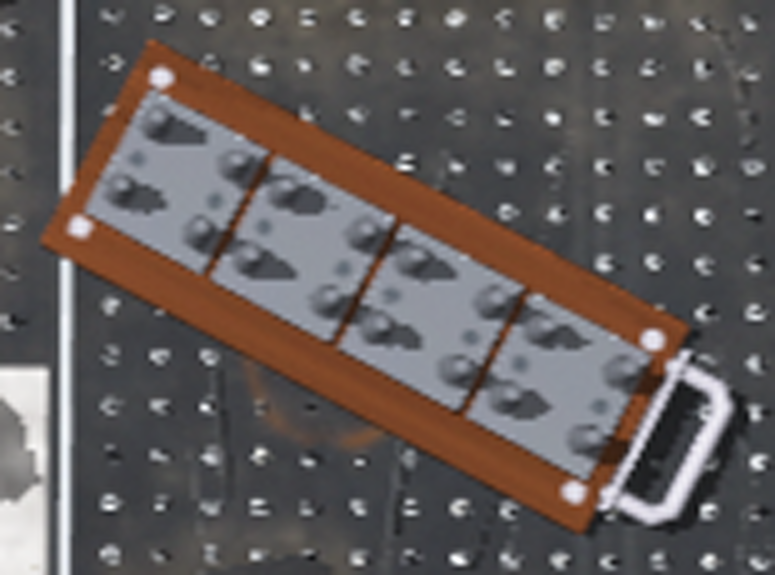

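From the full rack's handle, the order looks like 45, 105, 138, then 75 (pale plywood). The top corners in the crop, by board:

| Board | Corner 1 | Corner 2 | Corner 3 | Corner 4 |
|---|---|---|---|---|
| 45 | (527,280) | (573,303) | (482,382) | (523,404) |
| 105 | (432,162) | (470,183) | (310,392) | (348,412) |
| 138 | (313,43) | (350,62) | (160,355) | (197,375) |
| 75 | (140,52) | (180,75) | (52,225) | (97,245) |

Next I'll check these against the known sizes.

```bash
python3 - <<'E'
from h import *
c=cam("top")
def W(U,V,off,z): return px2w(c,(U+.5)/5-.5+off[0],(V+.5)/5-.5+off[1],z)
fo,eo=(125,140),(335,165)
def rack(n,pts,off):  # left-top, left-bottom, right-top, right-bottom (right=handle=-x)
    p=[W(*q,off,.008) for q in pts]
    o=sum(p)/4; o[2]=0
    d=(p[0]+p[1]-p[2]-p[3])/2; e=(p[0]+p[2]-p[1]-p[3])/2
    print(n,"origin",o.round(4),"len",np.linalg.norm(d).round(4),"wid",np.linalg.norm(e).round(4),"yaw",np.degrees(np.arctan2(d[1],d[0])).round(2),"ywid yaw",np.degrees(np.arctan2(e[1],e[0])).round(2))
    a=np.arctan2(d[1],d[0]); return o,np.array([np.cos(a),np.sin(a),0]),np.array([-np.sin(a),np.cos(a),0])
F=rack("full",[(150,50),(42,250),(685,305),(580,512)],fo)
E=rack("empty",[(150,40),(42,240),(690,328),(585,533)],eo)
B={45:(.074,[(527,280),(573,303),(482,382),(523,404)]),105:(.074,[(432,162),(470,183),(310,392),(348,412)]),138:(.080,[(313,43),(350,62),(160,355),(197,375)]),75:(.078,[(140,52),(180,75),(52,225),(97,245)])}
for k,(z,pts) in B.items():
    p=[W(*q,fo,z) for q in pts]; o=sum(p)/4; L=(p[0]+p[1]-p[2]-p[3])/2; t=(p[0]+p[2]-p[1]-p[3])/2
    print(k,"top mid",o.round(4),"len",np.linalg.norm(L).round(4),"thick",np.linalg.norm(t).round(4),"len yaw",np.degrees(np.arctan2(L[1],L[0])).round(1),"in rack",((o-F[0])@F[1]).round(4),((o-F[0])@F[2]).round(4))
for x in (-.09,-.03,.03,.09): print("slot",x,(E[0]+x*E[1]).round(4))
E
```

```text
full origin [0.521  0.1284 0.    ] len 0.253 wid 0.0966 yaw 64.88 ywid yaw -25.66
empty origin [ 0.4706 -0.313   0.    ] len 0.2551 wid 0.0968 yaw 62.01 ywid yaw -27.66
45 top mid [0.484  0.0482 0.074 ] len 0.0442 thick 0.0194 len yaw -23.4 in rack -0.0883 -0.0006
105 top mid [0.5055 0.1025 0.074 ] len 0.1027 thick 0.0172 len yaw -26.1 in rack -0.0301 0.003
138 top mid [0.5352 0.1552 0.08  ] len 0.1372 thick 0.0167 len yaw -23.8 in rack 0.0303 -0.0016
75 top mid [0.5587 0.2112 0.078 ] len 0.0759 thick 0.0191 len yaw -24.0 in rack 0.0909 0.001
slot -0.09 [ 0.4284 -0.3924  0.    ]
slot -0.03 [ 0.4565 -0.3394  0.    ]
slot 0.03 [ 0.4847 -0.2865  0.    ]
slot 0.09 [ 0.5129 -0.2335  0.    ]
```

Lengths, thicknesses and spacing all match, so the targets are 45→+90, 105→+30, 138→−30 and 75→−90. I'll turn the tool to yaw −25, set it half open and raise it.

```bash
cat >> h.py <<'E'
def plan(p,yaw):
    s=sensors.read_state(); a=s["tcp_rot"]; t=np.radians(a[2]); d=np.array(p)-s["position"]
    x=d[0]*np.cos(t)+d[1]*np.sin(t); y=d[0]*np.sin(t)-d[1]*np.cos(t)
    print("at",s["position"].round(4),"rpy",a.round(2),"w",round(s["gripper_width"],4),"-> tool mm",np.round([1000*x,1000*y,-1000*d[2]],1),"turn rad",round(-np.radians(yaw-a[2]),4))
E
python3 -m pendant '[[0,0,0,-4,0.148],[0,0,0,-4,0.148],[0,0,0,-4,0.148],[0,0,0,-4,0.148],[0,0,0,-4,0.148],[0,0,0,-4,0.148],[0,0,0,0,0],[0,0,0,0,0]]' 60
python3 - <<'E'
from h import *
plan([.484,.0482,.25],-25)
c=cam("top"); print([px2w(c,165,60,z).round(3) for z in (0,.2,.4)],[px2w(c,318,172,z).round(3) for z in (0,.1)])
c=cam("scene"); print([px2w(c,95,215,z).round(3) for z in (0,.2,.4)])
E
```

```text
time_s: 1.0
position: [0.285, -0.584, 0.2551]
tcp_rot: [-180.0, 0.0, -24.7]
contact_force: [-0.7, -0.2, -0.8]
gripper_width: 0.0429
grasp_force: 0.0
at [ 0.285  -0.584   0.2551] rpy [-1.7999e+02  2.0000e-02 -2.4690e+01] w 0.0429 -> tool mm [ -83.3 -657.6    5.1] turn rad 0.0054
[array([0.819, 0.21 , 0.   ]), array([0.728, 0.15 , 0.2  ]), array([0.637, 0.089, 0.4  ])] [array([ 0.575, -0.125,  0.   ]), array([ 0.552, -0.124,  0.1  ])]
[array([0.928, 0.037, 0.   ]), array([0.719, 0.135, 0.2  ]), array([0.51 , 0.233, 0.4  ])]
```

```bash
python3 -m pendant '[[0,-4,-30,0,0.005],[0,-4,-35,0,0],[0,-4,-35,0,0],[0,-4,-35,0,0],[0,-4,-35,0,0],[0,-4,-35,0,0],[0,-4,-35,0,0],[0,-4,-35,0,0],[0,-4,-35,0,0],[0,-4,-35,0,0],[0,-4,-35,0,0],[0,-4,-35,0,0],[0,-4,-35,0,0],[0,-4,-35,0,0],[0,-4,-35,0,0],[0,-4,-35,0,0],[0,-4,-35,0,0],[0,-4,-35,0,0],[0,-4,-22,0,0],[0,-4,-10,0,0]]'
python3 -m pendant '[[0,-3,0,0,0],[0,0,0,0,0],[0,0,0,0,0]]'
python3 - <<'E'
from h import *
plan([.484,.0482,.16],-25)
c=cam("wrist"); cv2.imwrite("pics/w1.png",c["color"][...,::-1]); print(np.round(c["world_from_camera"],3).tolist())
E
```

```text
time_s: 3.1
position: [0.492, 0.047, 0.2552]
tcp_rot: [-180.0, 0.0, -24.9]
contact_force: [-0.6, -0.1, 0.7]
gripper_width: 0.0429
grasp_force: 0.0
time_s: 3.4
position: [0.4887, 0.0439, 0.2552]
tcp_rot: [179.9, -0.0, -25.3]
contact_force: [0.2, -0.5, 0.5]
gripper_width: 0.0429
grasp_force: 0.0
at [0.4887 0.0439 0.2552] rpy [ 1.7994e+02 -2.0000e-02 -2.5300e+01] w 0.0429 -> tool mm [-6.1 -1.9 95.2] turn rad -0.0052
[[-0.427, -0.873, -0.237, 0.547], [-0.904, 0.412, 0.111, 0.017], [0.001, 0.262, -0.965, 0.398], [0.0, 0.0, 0.0, 1.0]]
```

View pics/w1.png

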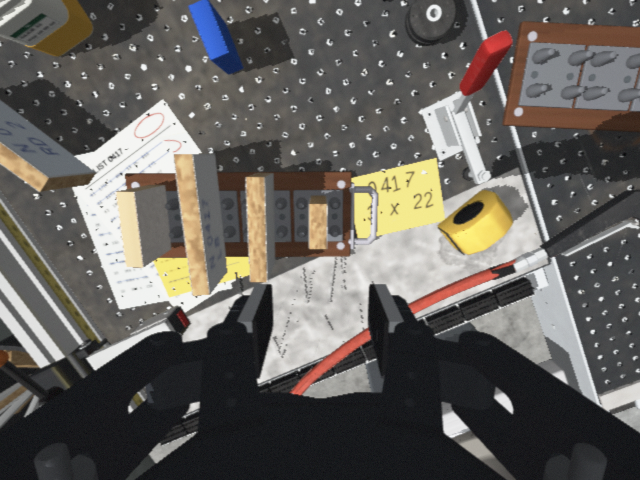

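The wrist view confirms 45 at (318,222), 105 at (259,230), 138 at (197,225) and 75 at (140,228), with the handle at (365,215). I'll cross-check these positions.

```bash
python3 - <<'E'
from h import *
c=cam("wrist")
for n,z,P in (("45",.074,[(310,197),(328,197),(309,248),(327,248)]),("105",.074,[(248,177),(274,177),(247,282),(268,282)]),("138",.080,[(175,154),(216,154),(186,295),(211,293)]),("75",.078,[(117,192),(137,192),(126,267),(144,266)])):
    p=[px2w(c,*q,z) for q in P]; L=(p[0]+p[1]-p[2]-p[3])/2
    print(n,(sum(p)/4).round(4),np.linalg.norm(L).round(4),np.degrees(np.arctan2(L[1],L[0])).round(1))
E
```

```text
45 [0.4863 0.047  0.074 ] 0.0504 -26.5
105 [0.5032 0.103  0.074 ] 0.1053 -29.8
138 [0.5326 0.1531 0.08  ] 0.1367 -29.5
75 [0.5575 0.2126 0.078 ] 0.0735 -27.6
```

```bash
python3 -m pendant '[[0,-5,-2,10,-0.005],[0,0,0,30,0],[0,0,0,30,0],[0,0,0,30,0],[0,0,0,30,0],[0,0,0,25,0],[0,0,0,20,0],[0,0,0,15,0],[0,0,0,10,0],[0,0,0,10,0],[0,0,0,0,0],[0,0,0,0,0],[0.3,0,0,0,0],[0.6,0,0,0,0],[0.9,0,0,0,0],[1,0,0,0,0],[1,0,0,0,0],[1,0,0,0,0]]' 40
```

```text
time_s: 5.3
position: [0.4859, 0.0498, 0.046]
tcp_rot: [-180.0, -0.1, -24.9]
contact_force: [-0.9, 0.4, 5.6]
gripper_width: 0.0163
grasp_force: 40.2
```

```bash
python3 -m pendant '[[1,0,0,-10,0],[1,0,0,-20,0],[1,0,0,-30,0],[1,0,0,-30,0],[1,0,0,-30,0],[1,0,0,-30,0],[1,0,0,-30,0],[1,0,0,-20,0],[1,0,0,-10,0],[1,0,0,0,0],[1,0,0,0,0]]'
python3 - <<'E'
from h import *
plan([.5129,-.2335,.255],-27.9)
c=cam("wrist"); cv2.imwrite("pics/w2.png",c["color"][...,::-1])
E
```

```text
time_s: 6.4
position: [0.4846, 0.0496, 0.2543]
tcp_rot: [179.9, 0.1, -24.9]
contact_force: [-0.3, -0.3, 0.2]
gripper_width: 0.0163
grasp_force: 39.3
at [0.4846 0.0496 0.2543] rpy [ 1.7994e+02  8.0000e-02 -2.4870e+01] w 0.0163 -> tool mm [144.7 244.9  -0.7] turn rad 0.0528
```

View pics/w2.png

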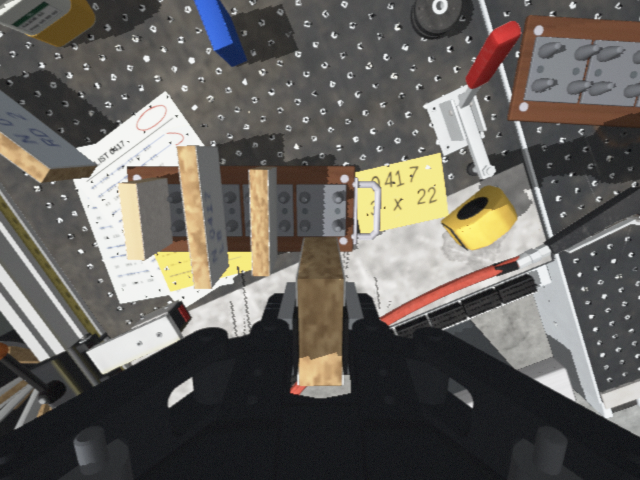

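The board is held at (320,310). I'll check its lengthwise offset in the grip by projection, then carry it.

```bash
python3 - <<'E'
from h import *
c=cam("wrist"); s=sensors.read_state(); p=s["position"]; t=np.radians(s["tcp_rot"][2])
X=np.array([np.cos(t),np.sin(t),0]);Y=np.array([np.sin(t),-np.cos(t),0])
for e in (.0225,-.0225):
  for h in (.028,-.034): print(e,h,[tuple(np.round(w2px(c,p+e*X+y*Y+[0,0,h]),1)) for y in (-.009,.009)])
E
```

```text
0.0225 0.028 [(np.float64(295.5), np.float64(272.7)), (np.float64(345.8), np.float64(272.7))]
0.0225 -0.034 [(np.float64(303.4), np.float64(232.0)), (np.float64(337.2), np.float64(232.0))]
-0.0225 0.028 [(np.float64(297.6), np.float64(380.7)), (np.float64(343.5), np.float64(380.7))]
-0.0225 -0.034 [(np.float64(304.4), np.float64(309.2)), (np.float64(336.1), np.float64(309.2))]
```

```bash
python3 -m pendant '[[1,7,12,0,0.053],[1,14,24,0,0],[1,14,24,0,0],[1,14,24,0,0],[1,14,24,0,0],[1,14,24,0,0],[1,14,24,0,0],[1,14,24,0,0],[1,14,24,0,0],[1,14,24,0,0],[1,7,12,0,0],[1,4.7,5,0,0],[1,0,0,0,0],[1,0,0,0,0],[1,0,0,0,0]]'
python3 - <<'E'
from h import *
plan([.5129,-.2335,.046],-27.9)
c=cam("wrist"); cv2.imwrite("pics/w3.png",c["color"][...,::-1])
E
```

```text
time_s: 8.0
position: [0.4996, -0.2329, 0.2553]
tcp_rot: [-180.0, 0.0, -27.8]
contact_force: [0.0, -0.8, 0.6]
gripper_width: 0.0158
grasp_force: 39.3
at [ 0.4996 -0.2329  0.2553] rpy [-1.7997e+02  2.0000e-02 -2.7780e+01] w 0.0158 -> tool mm [ 12.1  -5.6 209.3] turn rad 0.0021
```

View pics/w3.png

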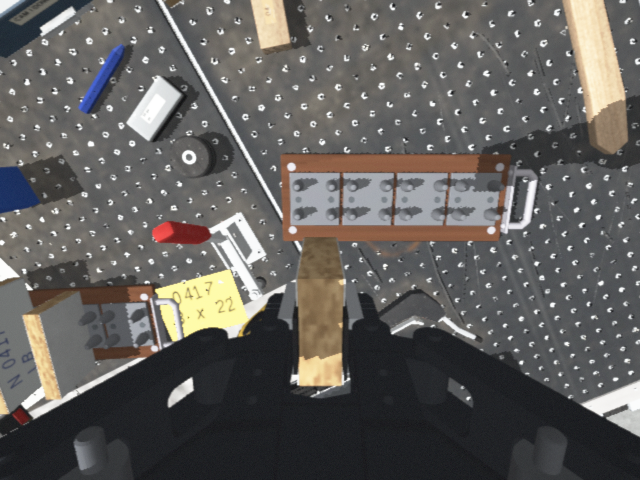

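The board hangs straight at (320,310), 5 px, about 2 mm, toward −x of the tool. I'll measure the empty rack from this wrist view by rectifying it onto the rail plane.

```bash
cat >> h.py <<'E'
def rackfit(c,o,name,z=.008,R=.19,m=4000):
    o=np.array(o); src=np.float32([w2px(c,[o[0]+a,o[1]+b,z]) for a,b in ((-R,-R),(R,-R),(R,R),(-R,R))])
    n=int(2*R*m); H=cv2.getPerspectiveTransform(src,np.float32([[0,0],[n,0],[n,n],[0,n]]))
    im=cv2.warpPerspective(c["color"],H,(n,n)); h=cv2.cvtColor(im,cv2.COLOR_RGB2HSV)
    k=cv2.inRange(h,(3,90,40),(14,255,190)); k=cv2.morphologyEx(k,cv2.MORPH_OPEN,np.ones((9,9))); k=cv2.morphologyEx(k,cv2.MORPH_CLOSE,np.ones((60,60)))
    cs=cv2.findContours(k,0,2)[0]; q=max(cs,key=cv2.contourArea); r=cv2.minAreaRect(q)
    im=im[...,::-1].copy(); cv2.drawContours(im,[cv2.boxPoints(r).astype(int)],0,(0,255,0),2); cv2.imwrite(f"pics/{name}.png",cv2.resize(im,(500,500)))
    (a,b),(w,l),g=r; print(name,"centre",(o[0]+a/m-R).round(4),(o[1]+b/m-R).round(4),"size",round(w/m,4),round(l/m,4),"ang",round(g if w>l else g-90,2),"(mod 90)")
E
python3 - <<'E'
from h import *
rackfit(cam("wrist"),[.4706,-.313],"rw"); rackfit(cam("top"),[.4706,-.313],"rt")
a=cv2.imread("pics/rw.png");b=cv2.imread("pics/rt.png"); cv2.imwrite("pics/rr.png",cv2.resize(np.hstack([a,b]),(800,400)))
E
```

```text
rw centre 0.4703 -0.3108 size 0.2558 0.101 ang 62.19 (mod 90)
rt centre 0.4248 -0.3986 size 0.0608 0.1013 ang -27.22 (mod 90)
```

View pics/rr.png

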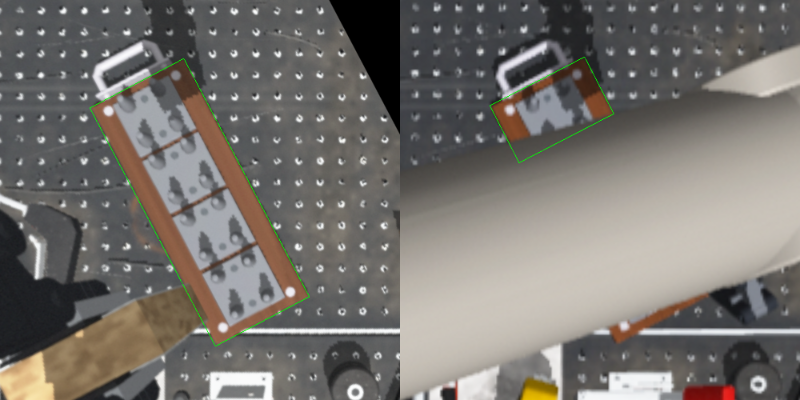

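The wrist fit is clean: 255.8×101 mm, angle 62.2°, centre (0.4703,−0.3108). The top fit is blocked by the arm and I'm discarding it. Slot +90 is therefore at about (0.513,−0.232), and I'll lower the board there in stages.

```bash
python3 -m pendant '[[1,6,-3,0,0],[1,6,-4,0,0],[1,0,0,30,0],[1,0,0,35,0],[1,0,0,35,0],[1,0,0,30,0],[1,0,0,20,0],[1,0,0,15,0],[1,0,0,5,0],[1,0,0,0,0],[1,0,0,0,0],[1,0,0,0,0]]'
python3 - <<'E'
from h import *
plan([.5133,-.2324,.046],-27.8)
c=cam("scene"); cv2.imwrite("pics/s1.png",cv2.resize(c["color"][100:260,240:440,::-1],(800,640))[:600])
E
```

```text
time_s: 9.35
position: [0.5142, -0.2342, 0.0864]
tcp_rot: [-180.0, -0.1, -27.9]
contact_force: [-0.8, -0.5, -0.7]
gripper_width: 0.0161
grasp_force: 39.3
at [ 0.5142 -0.2342  0.0864] rpy [-1.7999e+02 -1.3000e-01 -2.7910e+01] w 0.0161 -> tool mm [-1.6 -1.2 40.4] turn rad -0.0019
```

View pics/s1.png

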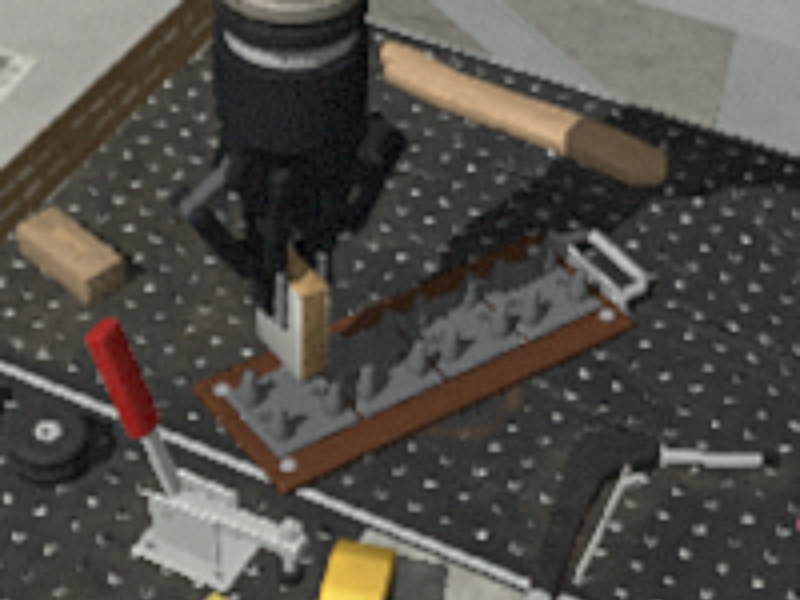

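The board at (310,330) hangs over the end slot. I'll lower it.

```bash
python3 -m pendant '[[1,-1.5,-1,8,0],[1,0,0,8,0],[1,0,0,8,0],[1,0,0,6,0],[1,0,0,4,0],[1,0,0,3,0],[1,0,0,2,0],[1,0,0,0,0],[1,0,0,0,0]]'
```

```text
time_s: 10.3
position: [0.5125, -0.2324, 0.0465]
tcp_rot: [180.0, -0.0, -27.9]
contact_force: [0.1, -0.5, -0.5]
gripper_width: 0.0163
grasp_force: 39.3
```

```bash
python3 -m pendant '[[1,0,0,0.7,0],[1,0,0,0,0],[0.7,0,0,0,0],[0.4,0,0,0,0],[0,0,0,0,0],[0,0,0,0,0],[0,0,0,0,0],[0,0,0,-15,0],[0,0,0,-30,0],[0,0,0,-35,0],[0,0,0,-35,0],[0,0,0,-35,0],[0,0,0,-35,0],[0,0,0,-20,0],[0,0,0,-5,0],[0,0,0,0,0],[0,0,0,0,0]]'
python3 - <<'E'
from h import *
plan([.5043,.1027,.256],-25.2)
c=cam("wrist"); cv2.imwrite("pics/w4.png",c["color"][...,::-1])
E
```

```text
time_s: 12.0
position: [0.5114, -0.232, 0.2539]
tcp_rot: [180.0, 0.2, -27.9]
contact_force: [1.1, -0.2, -0.5]
gripper_width: 0.043
grasp_force: 0.0
at [ 0.5114 -0.232   0.2539] rpy [ 1.7997e+02  1.6000e-01 -2.7900e+01] w 0.043 -> tool mm [-162.9 -292.4   -2.1] turn rad -0.0472
```

View pics/w4.png

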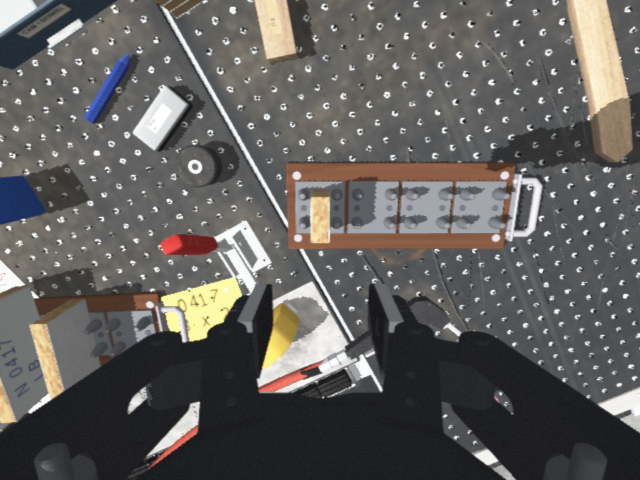

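Board 45 stands in the end slot, its top at (320,217). I'll measure it in the rack frame.

```bash
cat >> h.py <<'E'
def topfit(c,o,yaw,z,u0,v0,O,ry):
    "board top as bright tan blob near pixel -> centre in rack frame O,ry"
    h=cv2.cvtColor(c["color"],cv2.COLOR_RGB2HSV); k=cv2.inRange(h,(10,40,120),(25,200,255))
    n,l,st,_=cv2.connectedComponentsWithStats(cv2.morphologyEx(k,cv2.MORPH_CLOSE,np.ones((3,3))))
    pts=np.argwhere(l==l[v0-2:v0+3,u0-2:u0+3].max())[:,::-1]
    w=np.float32([(px2w(c,a,b,z)[:2]-np.array(O)) *1000 for a,b in pts]); (x,y),(p,q),g=cv2.minAreaRect(w)
    t=np.radians(ry); print("rack frame mm",round(x*np.cos(t)+y*np.sin(t),1),round(-x*np.sin(t)+y*np.cos(t),1),"world",np.round([O[0]+x/1000,O[1]+y/1000],4),"size",round(p,1),round(q,1),"ang",round(g,1))
E
python3 - <<'E'
from h import *
c=cam("wrist"); rackfit(c,[.4706,-.313],"rw2")
topfit(c,0,0,.074,320,217,[.4703,-.3108],62.2)
E
```

```text
rw2 centre 0.4702 -0.3107 size 0.2558 0.1013 ang 62.13 (mod 90)
rack frame mm 15.2 -6.5 world [ 0.4831 -0.3003] size 211.2 90.7 ang 62.1
```

```bash
python3 - <<'E'
import re
s=open('h.py').read(); i=s.index("def topfit"); open('h.py','w').write(s[:i]+'''def corners(c,P,z,O,ry):
    p=[px2w(c,*q,z) for q in P]; o=sum(p)/4; L=(p[0]+p[1]-p[2]-p[3])/2; t=np.radians(ry); d=o[:2]-O
    print("rack mm",(1000*(d@[np.cos(t),np.sin(t)])).round(1),(1000*(d@[-np.sin(t),np.cos(t)])).round(1),"world",o.round(4),"len",np.linalg.norm(L).round(4),"ang",np.degrees(np.arctan2(L[1],L[0])).round(1))
''')
E
python3 - <<'E'
from h import *
c=cam("wrist")
im=cv2.resize(c["color"][150:260,280:440,::-1],None,fx=5,fy=5,interpolation=cv2.INTER_CUBIC); cv2.imwrite("pics/c1.png",im)
corners(c,[(311,191),(329,191),(311,243),(329,243)],.074,[.4703,-.3108],62.2)
E
```

```text
rack mm 89.0 -1.0 world [ 0.5127 -0.2326  0.074 ] len 0.0507 ang -27.9
```

View pics/c1.png

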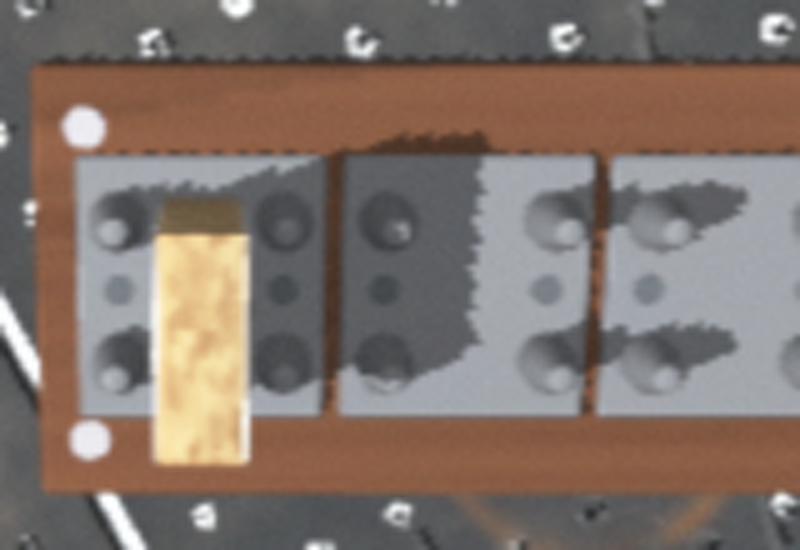

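```bash
python3 - <<'E'
from h import *
c=cam("wrist"); O=np.array([.4703,-.3108]); t=np.radians(62.2)
corners(c,[(310.6,196.4),(329.6,196.4),(310.6,242.8),(329.6,242.8)],.074,O,62.2)
for q in ((312.6,190),(328,190)):
    d=px2w(c,*q,.012)[:2]-O; print("low end",(d@[np.cos(t),np.sin(t)]).round(4),(d@[-np.sin(t),np.cos(t)]).round(4))
E
```

```text
rack mm 88.9 1.2 world [ 0.5107 -0.2316  0.074 ] len 0.0455 ang -27.9
low end 0.0973 -0.0203
low end 0.08 -0.0203
```

Board 45 sits within about 2 mm of the slot's middle and is square, which is good. The earlier wrist estimate had included the end face, so that error is explained. Next I'll go to 105.

```bash
python3 -m pendant '[[0,-8,-15,0,-0.047],[0,-14,-25,0,0],[0,-14,-25,0,0],[0,-14,-25,0,0],[0,-14,-25,0,0],[0,-14,-25,0,0],[0,-14,-25,0,0],[0,-14,-25,0,0],[0,-14,-25,0,0],[0,-14,-25,0,0],[0,-14,-25,0,0],[0,-9,-16,0,0],[0,-5,-8,0,0],[0,0,0,0,0],[0,0,0,0,0],[0,0,0,0,0]]'
python3 - <<'E'
from h import *
plan([.5043,.1027,.256],-25.2)
c=cam("wrist"); rackfit(c,[.521,.1284],"rf")
im=cv2.resize(c["color"][120:320,120:380,::-1],None,fx=3,fy=3,interpolation=cv2.INTER_CUBIC); cv2.imwrite("pics/c2.png",im)
E
```

```text
time_s: 13.8
position: [0.4898, 0.0968, 0.2555]
tcp_rot: [180.0, -0.0, -25.3]
contact_force: [-0.8, -1.0, -0.6]
gripper_width: 0.0428
grasp_force: 0.0
at [0.4898 0.0968 0.2555] rpy [ 1.7996e+02 -1.0000e-02 -2.5330e+01] w 0.0428 -> tool mm [ 10.6 -11.6  -0.5] turn rad -0.0023
rf centre 0.4852 0.0557 size 0.0873 0.0999 ang -25.43 (mod 90)
```

View pics/c2.png

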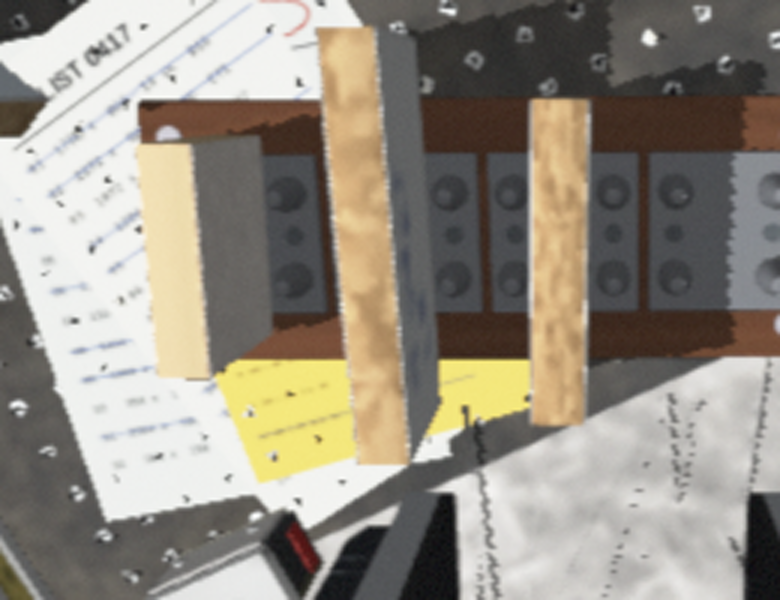

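Board 105's top runs from (530,99) to (586,424) in the crop. I'm computing the centres.

```bash
python3 - <<'E'
from h import *
c=cam("wrist"); O=np.array([.521,.1284])
f=lambda P:[((a+.5)/3-.5+120,(b+.5)/3-.5+120) for a,b in P]
corners(c,f([(530,99),(591,99),(531,424),(586,424)]),.074,O,64.6)
corners(c,f([(317,28),(376,27),(357,463),(409,463)]),.080,O,64.6)
corners(c,f([(138,145),(190,143),(158,377),(210,377)]),.078,O,64.6)
E
```

```text
rack mm -28.5 4.7 world [0.5045 0.1047 0.074 ] len 0.1046 ang -26.3
rack mm 31.8 0.3 world [0.5343 0.1573 0.08  ] len 0.1367 ang -24.0
rack mm 92.7 2.8 world [0.5582 0.2134 0.078 ] len 0.074 ang -26.7
```

```bash
python3 -m pendant '[[0,5,-6,0,0],[0,5,-7,10,0],[0,0,0,30,0],[0,0,0,35,0],[0,0,0,35,0],[0,0,0,30,0],[0,0,0,15,0],[0,0,0,5,0],[0,0,0,0,0],[0,0,0,0,0],[0,0,0,0,0]]'; python3 -c "
from h import *
plan([.5045,.1045,.045],-25.5)"
```

```text
time_s: 15.0
position: [0.5053, 0.106, 0.0967]
tcp_rot: [-179.9, -0.1, -25.2]
contact_force: [0.9, 0.5, 0.4]
gripper_width: 0.0428
grasp_force: 0.0
at [0.5053 0.106  0.0967] rpy [-1.7992e+02 -1.1000e-01 -2.5220e+01] w 0.0428 -> tool mm [-0.1  1.7 51.7] turn rad 0.0048
```

```bash
python3 -m pendant '[[0,0,1.5,10,0.003],[0,0,0,15,0],[0,0,0,13,0],[0,0,0,8,0],[0,0,0,5,0],[0,0,0,0,0],[0,0,0,0,0],[0.3,0,0,0,0],[0.6,0,0,0,0],[0.9,0,0,0,0],[1,0,0,0,0],[1,0,0,0,0],[1,0,0,0,0]]' 60
python3 -m pendant '[[1,0,0,-10,0],[1,0,0,-20,0],[1,0,0,-30,0],[1,0,0,-30,0],[1,0,0,-30,0],[1,0,0,-30,0],[1,0,0,-30,0],[1,0,0,-20,0],[1,0,0,-10,0],[1,0,0,0,0],[1,0,0,0,0],[1,0,0,0,0]]'
python3 -c "
from h import *
plan([.4703+.03*.4664,-.3108+.03*.8846,.255],-27.8)"
```

```text
time_s: 16.3
position: [0.5042, 0.1044, 0.0452]
tcp_rot: [-180.0, -0.1, -25.4]
contact_force: [-0.3, 0.6, 5.6]
gripper_width: 0.016
grasp_force: 59.2
time_s: 17.5
position: [0.5026, 0.104, 0.253]
tcp_rot: [179.9, 0.1, -25.4]
contact_force: [-0.9, 0.4, -0.5]
gripper_width: 0.0161
grasp_force: 58.5
at [0.5026 0.104  0.253 ] rpy [ 1.7989e+02  1.4000e-01 -2.5390e+01] w 0.0161 -> tool mm [149.9 358.6  -2. ] turn rad 0.0421
```

```bash
python3 -m pendant '[[1,5,12,0,0.042],[1,10,24,0,0],[1,10,24,0,0],[1,10,24,0,0],[1,10,24,0,0],[1,10,24,0,0],[1,10,24,0,0],[1,10,24,0,0],[1,10,24,0,0],[1,10,24,0,0],[1,10,24,0,0],[1,10,24,0,0],[1,10,24,0,0],[1,10,24,0,0],[1,10,24,0,0],[1,5,12,0,0],[1,0,0,0,0],[1,0,0,0,0],[1,0,0,0,0]]'
python3 -c "
from h import *
plan([.4703+.03*.4664,-.3108+.03*.8846,.085],-27.8)"
```

```text
time_s: 19.4
position: [0.4694, -0.2823, 0.2545]
tcp_rot: [-180.0, 0.0, -27.7]
contact_force: [0.6, 0.8, -0.9]
gripper_width: 0.0162
grasp_force: 58.6
at [ 0.4694 -0.2823  0.2545] rpy [-1.7995e+02  3.0000e-02 -2.7670e+01] w 0.0162 -> tool mm [ 14.1  -5.2 169.5] turn rad 0.0022
```

```bash
python3 -m pendant '[[1,7,-2,0,0.002],[1,7,-3,0,0],[1,0,0,30,0],[1,0,0,35,0],[1,0,0,35,0],[1,0,0,35,0],[1,0,0,20,0],[1,0,0,10,0],[1,0,0,4,0],[1,0,0,0,0],[1,0,0,0,0],[1,0,0,0,0]]'
python3 -c "
from h import *
plan([.4703+.03*.4664,-.3108+.03*.8846,.045],-27.8)"
```

```text
time_s: 20.6
position: [0.4847, -0.2867, 0.0869]
tcp_rot: [-180.0, -0.2, -27.9]
contact_force: [-0.2, -0.8, -1.2]
gripper_width: 0.0158
grasp_force: 58.5
at [ 0.4847 -0.2867  0.0869] rpy [-1.800e+02 -1.500e-01 -2.791e+01] w 0.0158 -> tool mm [-1.5 -2.  41.9] turn rad -0.002
```

```bash
python3 -m pendant '[[1,-1.5,-1.8,8,0],[1,0,0,8,0],[1,0,0,8,0],[1,0,0,7,0],[1,0,0,5,0],[1,0,0,3,0],[1,0,0,2,0],[1,0,0,0.5,0],[1,0,0,0,0],[1,0,0,0,0]]'
```

```text
time_s: 21.6
position: [0.483, -0.2839, 0.0452]
tcp_rot: [180.0, 0.0, -27.9]
contact_force: [-4.1, 1.2, 7.8]
gripper_width: 0.0156
grasp_force: 59.9
```

```bash
python3 -m pendant '[[0.7,0,0,0,0],[0.4,0,0,0,0],[0,0,0,0,0],[0,0,0,0,0],[0,0,0,0,0],[0,0,0,-15,0],[0,0,0,-30,0],[0,0,0,-35,0],[0,0,0,-35,0],[0,0,0,-35,0],[0,0,0,-35,0],[0,0,0,-20,0],[0,0,0,-5,0],[0,0,0,0,0],[0,0,0,0,0]]'
python3 - <<'E'
from h import *
plan([.5343,.1571,.256],-25.4)
c=cam("wrist"); rackfit(c,[.4706,-.313],"rw3")
im=cv2.resize(c["color"][130:310,200:460,::-1],None,fx=3,fy=3,interpolation=cv2.INTER_CUBIC); cv2.imwrite("pics/c3.png",im)
E
```

```text
time_s: 23.1
position: [0.4824, -0.2835, 0.2524]
tcp_rot: [180.0, 0.2, -27.9]
contact_force: [-0.9, -0.4, 0.3]
gripper_width: 0.0431
grasp_force: 0.0
at [ 0.4824 -0.2835  0.2524] rpy [ 1.7999e+02  1.6000e-01 -2.7910e+01] w 0.0431 -> tool mm [-160.3 -413.7   -3.6] turn rad -0.0437
rw3 centre 0.4445 -0.3592 size 0.1461 0.1014 ang 62.19 (mod 90)
```

View pics/c3.png

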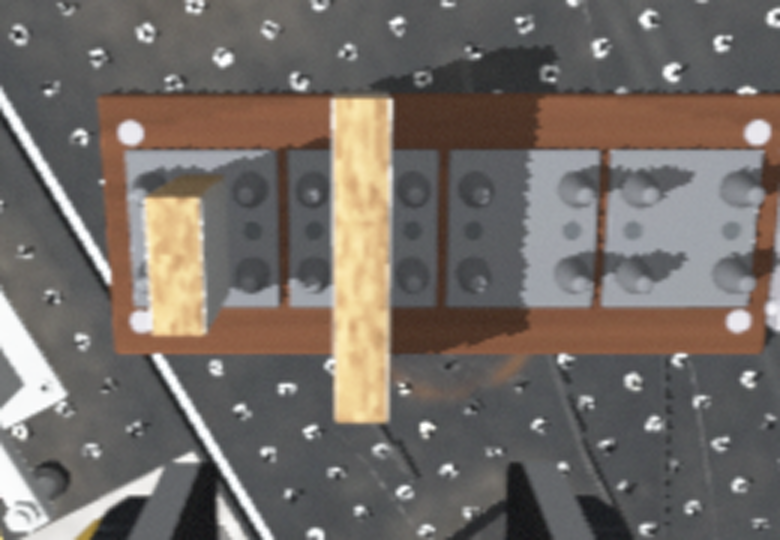

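Board 105 is upright in the second slot from the far end, its top from (331,97) to (390,424). I'll check it by numbers and then go to 138.

```bash
python3 - <<'E'
from h import *
c=cam("wrist"); O=np.array([.4703,-.3108])
f=lambda P:[((a+.5)/3-.5+200,(b+.5)/3-.5+130) for a,b in P]
corners(c,f([(331,97),(391,97),(334,424),(390,424)]),.074,O,62.2)
corners(c,f([(144,196),(201,196),(151,335),(205,335)]),.074,O,62.2)
E
python3 -m pendant '[[0,-5,-12,0,-0.043],[0,-10,-24,0,0],[0,-10,-24,0,0],[0,-10,-26,0,0],[0,-10,-26,0,0],[0,-10,-26,0,0],[0,-10,-26,0,0],[0,-10,-26,0,0],[0,-10,-26,0,0],[0,-10,-26,0,0],[0,-10,-26,0,0],[0,-10,-26,0,0],[0,-10,-26,0,0],[0,-10,-26,0,0],[0,-10,-26,0,0],[0,-10,-24,0,0],[0,-5,-14,0,0],[0,0,0,0,0],[0,0,0,0,0]]'
python3 -c "
from h import *
plan([.5343,.1571,.095],-25.4)"
```

```text
rack mm 29.7 1.7 world [ 0.4827 -0.2837  0.074 ] len 0.1058 ang -27.7
rack mm 89.1 1.3 world [ 0.5107 -0.2314  0.074 ] len 0.045 ang -28.4
time_s: 25.1
position: [0.5153, 0.154, 0.2537]
tcp_rot: [179.9, 0.0, -25.4]
contact_force: [-0.0, -0.8, 0.1]
gripper_width: 0.0424
grasp_force: 0.0
at [0.5153 0.154  0.2537] rpy [179.91   0.   -25.44] w 0.0424 -> tool mm [ 15.9 -11.  158.7] turn rad -0.0007
```

```bash
python3 -m pendant '[[0,8,-5,0,0],[0,8,-6,10,0],[0,0,0,30,0],[0,0,0,35,0],[0,0,0,35,0],[0,0,0,28,0],[0,0,0,15,0],[0,0,0,5,0],[0,0,0,0,0],[0,0,0,0,0],[0,0,0,0,0]]'; python3 -c "
from h import *
plan([.5343,.1571,.051],-25.2)"
```

```text
time_s: 26.2
position: [0.5358, 0.1584, 0.0976]
tcp_rot: [-179.9, -0.1, -25.4]
contact_force: [-0.1, -0.2, 0.5]
gripper_width: 0.0427
grasp_force: 0.0
at [0.5358 0.1584 0.0976] rpy [-1.7989e+02 -1.3000e-01 -2.5450e+01] w 0.0427 -> tool mm [-0.8  1.9 46.6] turn rad -0.0044
```

```bash
python3 -m pendant '[[0,-1,1.7,10,-0.003],[0,0,0,13,0],[0,0,0,12,0],[0,0,0,7,0],[0,0,0,4.5,0],[0,0,0,0,0],[0,0,0,0,0],[0.3,0,0,0,0],[0.6,0,0,0,0],[0.9,0,0,0,0],[1,0,0,0,0],[1,0,0,0,0],[1,0,0,0,0]]' 70
python3 -m pendant '[[1,0,0,-10,0],[1,0,0,-20,0],[1,0,0,-30,0],[1,0,0,-30,0],[1,0,0,-30,0],[1,0,0,-30,0],[1,0,0,-30,0],[1,0,0,-20,0],[1,0,0,-10,0],[1,0,0,0,0],[1,0,0,0,0],[1,0,0,0,0]]'
python3 -c "
from h import *
plan([.4703-.03*.4664+.0013,-.3108-.03*.8846-.0007,.26],-27.8)"
```

```text
time_s: 27.5
position: [0.5336, 0.1571, 0.0502]
tcp_rot: [-180.0, -0.1, -25.3]
contact_force: [0.3, 0.9, 5.9]
gripper_width: 0.016
grasp_force: 68.9
time_s: 28.7
position: [0.532, 0.1565, 0.2578]
tcp_rot: [179.9, 0.1, -25.3]
contact_force: [0.1, 0.4, -0.6]
gripper_width: 0.016
grasp_force: 68.2
at [0.532  0.1565 0.2578] rpy [ 1.7987e+02  1.4000e-01 -2.5270e+01] w 0.016 -> tool mm [143.8 479.   -2.2] turn rad 0.0441
```

```bash
python3 -m pendant '[[1,5,12,0,0.044],[1,8,25,0,0],[1,8,28,0,0],[1,8,28,0,0],[1,8,28,0,0],[1,8,28,0,0],[1,8,28,0,0],[1,8,28,0,0],[1,8,28,0,0],[1,8,28,0,0],[1,8,28,0,0],[1,8,28,0,0],[1,8,28,0,0],[1,8,28,0,0],[1,8,28,0,0],[1,8,28,0,0],[1,8,28,0,0],[1,8,25,0,0],[1,6,12,0,0],[1,0,0,0,0]]'
python3 -m pendant '[[1,0,0,0,0],[1,0,0,0,0],[1,0,0,0,0]]'
python3 -c "
from h import *
plan([.4703-.03*.4664+.0013,-.3108-.03*.8846-.0007,.092],-27.8)"
```

```text
time_s: 30.7
position: [0.4319, -0.3507, 0.259]
tcp_rot: [180.0, 0.1, -28.1]
contact_force: [-0.0, 0.6, -1.8]
gripper_width: 0.0159
grasp_force: 68.3
time_s: 31.0
position: [0.4339, -0.3471, 0.2596]
tcp_rot: [-180.0, 0.0, -27.7]
contact_force: [-0.3, -0.2, -0.9]
gripper_width: 0.0158
grasp_force: 68.3
at [ 0.4339 -0.3471  0.2596] rpy [-1.7997e+02  1.0000e-02 -2.7660e+01] w 0.0158 -> tool mm [ 16.8 -19.1 167.6] turn rad 0.0024
```

```bash
python3 -m pendant '[[1,8,-9,0,0.002],[1,9,-9,0,0],[1,0,0,30,0],[1,0,0,35,0],[1,0,0,35,0],[1,0,0,35,0],[1,0,0,20,0],[1,0,0,8,0],[1,0,0,4,0],[1,0,0,0,0],[1,0,0,0,0],[1,0,0,0,0]]'
python3 -c "
from h import *
plan([.4703-.03*.4664+.0013,-.3108-.03*.8846-.0007,.0505],-27.8)"
```

```text
time_s: 32.2
position: [0.4576, -0.3412, 0.0939]
tcp_rot: [180.0, -0.1, -27.9]
contact_force: [-0.0, 0.2, -0.7]
gripper_width: 0.0155
grasp_force: 68.3
at [ 0.4576 -0.3412  0.0939] rpy [ 1.7999e+02 -1.5000e-01 -2.7910e+01] w 0.0155 -> tool mm [-1.5 -2.8 43.4] turn rad -0.002
```

```bash
python3 -m pendant '[[1,-1,-2.6,8,0],[1,0,0,8,0],[1,0,0,9,0],[1,0,0,8,0],[1,0,0,5,0],[1,0,0,3,0],[1,0,0,2,0],[1,0,0,0.5,0],[1,0,0,0,0],[1,0,0,0,0]]'
```

```text
time_s: 33.2
position: [0.4567, -0.3378, 0.0502]
tcp_rot: [-180.0, 0.0, -27.9]
contact_force: [-2.9, 2.0, 6.2]
gripper_width: 0.0156
grasp_force: 69.6
```

```bash
python3 -m pendant '[[0.7,0,0,0,0],[0.4,0,0,0,0],[0,0,0,0,0],[0,0,0,0,0],[0,0,0,0,0],[0,0,0,-15,0],[0,0,0,-30,0],[0,0,0,-35,0],[0,0,0,-35,0],[0,0,0,-35,0],[0,0,0,-35,0],[0,0,0,-20,0],[0,0,0,-5,0],[0,0,0,0,0],[0,0,0,0,0]]'
python3 -c "
from h import *
plan([.5582,.2130,.257],-25.6)"
```

```text
time_s: 34.7
position: [0.4563, -0.3374, 0.2579]
tcp_rot: [-180.0, 0.1, -27.9]
contact_force: [-0.5, 0.2, -0.5]
gripper_width: 0.0423
grasp_force: 0.0
at [ 0.4563 -0.3374  0.2579] rpy [-1.7999e+02  1.3000e-01 -2.7910e+01] w 0.0423 -> tool mm [-167.5 -534.1    0.9] turn rad -0.0402
```

```bash
python3 -m pendant '[[0,-5,-15,0,-0.040],[0,-9,-28,0,0],[0,-9,-30,0,0],[0,-9,-30,0,0],[0,-9,-30,0,0],[0,-9,-30,0,0],[0,-9,-30,0,0],[0,-9,-30,0,0],[0,-9,-30,0,0],[0,-9,-30,0,0],[0,-9,-30,0,0],[0,-9,-30,0,0],[0,-9,-30,0,0],[0,-9,-30,0,0],[0,-9,-30,0,0],[0,-9,-30,0,0],[0,-9,-30,0,0],[0,-9,-28,0,0],[0,-9,-20,0,0],[0,0,-13,0,0]]'
python3 -m pendant '[[0,0,0,0,0],[0,0,0,0,0],[0,0,0,0,0]]'
python3 - <<'E'
from h import *
plan([.5582,.2130,.1],-25.6)
c=cam("wrist"); im=cv2.resize(c["color"][130:330,220:420,::-1],None,fx=3,fy=3,interpolation=cv2.INTER_CUBIC); cv2.imwrite("pics/c4.png",im)
E
```

```text
time_s: 36.7
position: [0.5443, 0.2374, 0.2579]
tcp_rot: [180.0, 0.2, -25.3]
contact_force: [0.1, 0.3, 0.5]
gripper_width: 0.0429
grasp_force: 0.0
time_s: 37.0
position: [0.5468, 0.2319, 0.2588]
tcp_rot: [179.9, -0.0, -25.7]
contact_force: [0.9, 0.1, 0.2]
gripper_width: 0.0424
grasp_force: 0.0
at [0.5468 0.2319 0.2588] rpy [ 1.7992e+02 -1.0000e-02 -2.5740e+01] w 0.0424 -> tool mm [ 18.5  12.  158.8] turn rad -0.0025
```

View pics/c4.png

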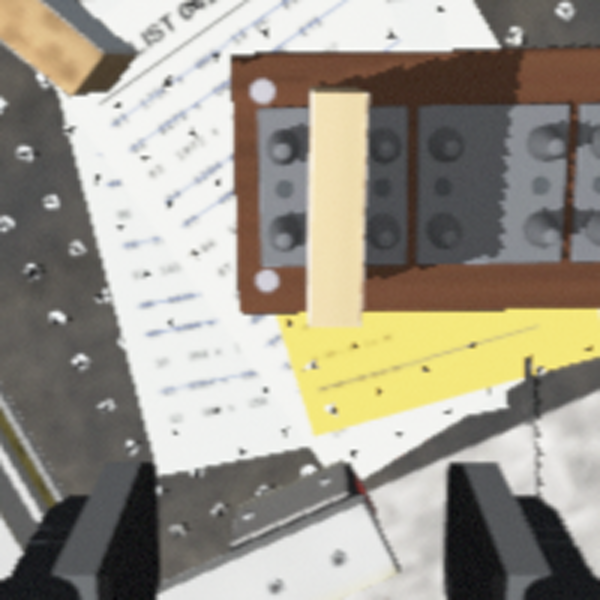

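Board 75's top runs from (310,92) to (362,326) in the crop.

```bash
python3 - <<'E'
from h import *
c=cam("wrist"); O=np.array([.521,.1284])
f=lambda P:[((a+.5)/3-.5+220,(b+.5)/3-.5+130) for a,b in P]
corners(c,f([(310,92),(369,92),(309,326),(362,326)]),.078,O,64.6)
rackfit(c,[.521,.1284],"rf2")
E
```

```text
rack mm 93.0 2.8 world [0.5583 0.2136 0.078 ] len 0.0743 ang -26.2
rf2 centre 0.5211 0.1311 size 0.2546 0.0981 ang 65.58 (mod 90)
```

```bash
python3 -m pendant '[[0,9,6,0,0],[0,9,5.5,10,0],[0,0,0,30,0],[0,0,0,35,0],[0,0,0,35,0],[0,0,0,28,0],[0,0,0,15,0],[0,0,0,5,0],[0,0,0,0,0],[0,0,0,0,0],[0,0,0,0,0]]'; python3 -c "
from h import *
plan([.5583,.2134,.049],-25.3)"
```

```text
time_s: 38.2
position: [0.559, 0.216, 0.1027]
tcp_rot: [-179.9, -0.1, -25.6]
contact_force: [0.6, -0.0, -0.7]
gripper_width: 0.0427
grasp_force: 0.0
at [0.559  0.216  0.1027] rpy [-1.7988e+02 -1.3000e-01 -2.5630e+01] w 0.0427 -> tool mm [ 0.5  2.7 53.7] turn rad -0.0057
```

```bash
python3 -m pendant '[[0,0.5,2.5,10,-0.005],[0,0,0,15,0],[0,0,0,14,0],[0,0,0,9,0],[0,0,0,5.5,0],[0,0,0,0,0],[0,0,0,0,0],[0.3,0,0,0,0],[0.6,0,0,0,0],[0.9,0,0,0,0],[1,0,0,0,0],[1,0,0,0,0],[1,0,0,0,0]]' 60
python3 -m pendant '[[1,0,0,-10,0],[1,0,0,-20,0],[1,0,0,-30,0],[1,0,0,-30,0],[1,0,0,-30,0],[1,0,0,-30,0],[1,0,0,-30,0],[1,0,0,-20,0],[1,0,0,-10,0],[1,0,0,0,0],[1,0,0,0,0],[1,0,0,0,0]]'
python3 -c "
from h import *
plan([.4703-.09*.4664+.0013,-.3108-.09*.8846-.0007,.26],-27.8)"
```

```text
time_s: 39.5
position: [0.5577, 0.2134, 0.0483]
tcp_rot: [-179.9, -0.1, -25.3]
contact_force: [-0.9, 0.8, 5.9]
gripper_width: 0.0162
grasp_force: 59.4
time_s: 40.7
position: [0.5563, 0.2126, 0.2558]
tcp_rot: [179.9, 0.1, -25.3]
contact_force: [0.1, -0.2, -0.1]
gripper_width: 0.0159
grasp_force: 58.9
at [0.5563 0.2126 0.2558] rpy [ 1.7986e+02  1.2000e-01 -2.5330e+01] w 0.0159 -> tool mm [143.7 599.9  -4.2] turn rad 0.0431
```

```bash
python3 -m pendant '[[1,5,20,0,0.043],[1,9,31,0,0],[1,9,31,0,0],[1,9,31,0,0],[1,9,31,0,0],[1,9,31,0,0],[1,9,31,0,0],[1,9,31,0,0],[1,9,31,0,0],[1,9,31,0,0],[1,9,31,0,0],[1,9,31,0,0],[1,9,31,0,0],[1,9,31,0,0],[1,9,31,0,0],[1,9,31,0,0],[1,9,31,0,0],[1,9,31,0,0],[1,9,31,0,0],[1,2,16,0,0]]'
python3 -m pendant '[[1,0,0,0,0],[1,0,0,0,0],[1,0,0,0,0],[1,0,0,0,0]]'
python3 -c "
from h import *
plan([.4703-.09*.4664+.0013,-.3108-.09*.8846-.0007,.09],-27.8)"
```

```text
time_s: 42.7
position: [0.4276, -0.3948, 0.2567]
tcp_rot: [179.9, 0.1, -28.1]
contact_force: [-0.1, 0.3, 0.6]
gripper_width: 0.0157
grasp_force: 58.9
time_s: 43.1
position: [0.4315, -0.3896, 0.2577]
tcp_rot: [-180.0, -0.0, -27.6]
contact_force: [-0.8, -0.1, -0.6]
gripper_width: 0.0163
grasp_force: 58.9
at [ 0.4315 -0.3896  0.2577] rpy [-1.7996e+02 -1.0000e-02 -2.7630e+01] w 0.0163 -> tool mm [ -1.    2.3 167.7] turn rad 0.0029
```

```bash
python3 -m pendant '[[1,-1,0,0,0.003],[1,0,0,10,0],[1,0,0,30,0],[1,0,0,35,0],[1,0,0,35,0],[1,0,0,30,0],[1,0,0,15,0],[1,0,0,6,0],[1,0,0,3,0],[1,0,0,0,0],[1,0,0,0,0],[1,0,0,0,0]]'
python3 -c "
from h import *
plan([.4703-.09*.4664+.0013,-.3108-.09*.8846-.0007,.0487],-27.8)"
```

```text
time_s: 44.3
position: [0.4303, -0.3914, 0.0947]
tcp_rot: [180.0, -0.1, -28.0]
contact_force: [0.3, -0.1, -0.7]
gripper_width: 0.0161
grasp_force: 58.8
at [ 0.4303 -0.3914  0.0947] rpy [ 1.7997e+02 -1.2000e-01 -2.7970e+01] w 0.0161 -> tool mm [-0.7  0.1 46. ] turn rad -0.003
```

```bash
python3 -m pendant '[[1,0,0,8,-0.002],[1,0,0,8,0],[1,0,0,9,0],[1,0,0,9,0],[1,0,0,6,0],[1,0,0,3,0],[1,0,0,2,0],[1,0,0,1,0],[1,0,0,0,0],[1,0,0,0,0]]'
```

```text
time_s: 45.3
position: [0.4298, -0.3911, 0.0483]
tcp_rot: [180.0, -0.0, -27.9]
contact_force: [-1.3, 0.9, 4.6]
gripper_width: 0.0162
grasp_force: 59.2
```

```bash
python3 -m pendant '[[0.7,0,0,0,0],[0.4,0,0,0,0],[0,0,0,0,0],[0,0,0,0,0],[0,0,0,0,0],[0,0,0,-15,0],[0,0,0,-30,0],[0,0,0,-35,0],[0,0,0,-35,0],[0,0,0,-35,0],[0,0,0,-35,0],[0,0,0,-20,0],[0,0,0,-5,0],[0,0,0,0,0],[0,0,0,0,0]]'
python3 - <<'E'
from h import *
c=cam("wrist"); im=cv2.resize(c["color"][110:310,110:370,::-1],None,fx=3,fy=3,interpolation=cv2.INTER_CUBIC); cv2.imwrite("pics/c5.png",im)
E
```

```text
time_s: 46.8
position: [0.429, -0.3903, 0.2564]
tcp_rot: [-180.0, 0.1, -27.8]
contact_force: [0.2, 0.6, -0.2]
gripper_width: 0.0426
grasp_force: 0.0
```

View pics/c5.png

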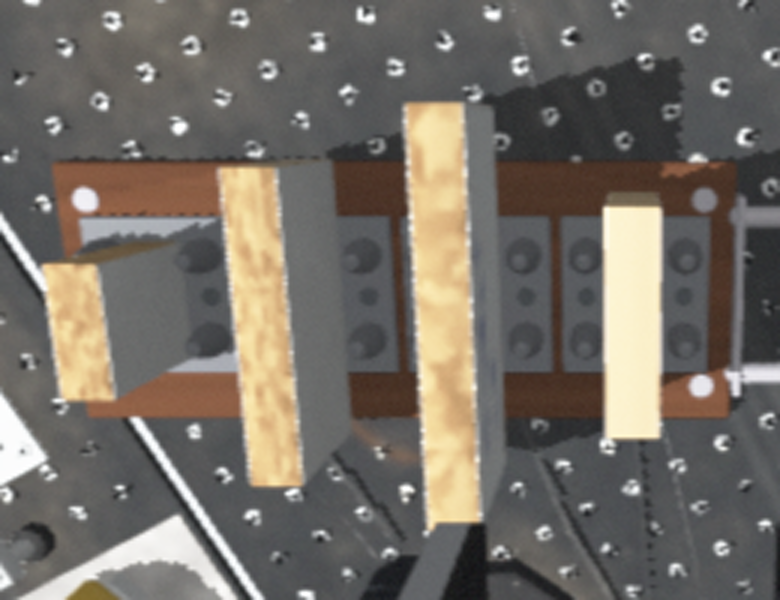

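All four boards stand in the order 45, 105, 138, 75, with 75 by the handle. A last numeric check before handing in.

```bash
python3 - <<'E'
from h import *
c=cam("wrist"); O=np.array([.4703,-.3108])
f=lambda P:[((a+.5)/3-.5+110,(b+.5)/3-.5+110) for a,b in P]
corners(c,f([(603,206),(662,206),(605,438),(660,438)]),.078,O,62.2)
corners(c,f([(404,102),(463,102),(427,526),(480,524)]),.080,O,62.2)
corners(c,f([(219,169),(276,167),(249,486),(302,486)]),.074,O,62.2)
corners(c,f([(42,264),(97,262),(62,401),(115,399)]),.074,O,62.2)
E
```

```text
rack mm -89.8 -1.7 world [ 0.4299 -0.391   0.078 ] len 0.075 ang -27.8
rack mm -30.1 -2.2 world [ 0.4582 -0.3385  0.08  ] len 0.1357 ang -27.9
rack mm 29.9 1.7 world [ 0.4827 -0.2835  0.074 ] len 0.1045 ang -28.3
rack mm 88.9 1.4 world [ 0.5105 -0.2315  0.074 ] len 0.0451 ang -28.2
```

```bash
python3 -c "
from cell import ticket
print(ticket.sign_off())"
```

```text
the job is handed in; nothing more can be done
None
```

The job is handed in: all four boards stand upright and square in the empty rack in reverse order (from the handle: 75, 138, 105, 45), each within about 2 mm of the middle of its slot, after about 47 s of robot time.

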